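# Lay out the stone carver's tools on their outlines

### The arm

A 6-joint arm with a two-finger parallel gripper is mounted at the origin on the work surface. World frame = base frame: x ahead of the robot, y to its left, z up, the work surface at z = 0. Lengths are in m, angles in degrees, forces in N, time in s.
With the tool pointing down it reaches from about 0.375 to 0.75 m from the base axis. Payload 9 kg.
Tool frame: the origin (TCP) lies where the fingers leave the gripper's body, on its centre line; the fingertips stand 73 mm ahead of it and the grasp point (between the pads) lies 54 mm ahead of it (robot.tip_reach is the distance from the TCP to the fingertips, in m); z points along the fingers, y is the direction in which the jaws open and shut (so a half turn about z gives the same grasp; the last joint's range is limited). The gripper opens to 85 mm and grips with 20 to 120 N. Pads are 22 mm wide; open, the fingers measure 114 mm over their backs; the gripper's body (76 mm by 85 mm) begins 54 mm behind the grasp point. The pads swing forward as they close: fully open they stand 13 mm farther back than shut.
Start: joints at [64.876, 5.964, 5.575, 89.605, 0, 77.527], TCP at [0.131, 0.585, 0.304] pointing down, gripper open.
Joint ranges: [-171.21, 171.21], [-48.23, 106.86], [-62.78, 66.21], [-105.2, 120.99], [-86.42, 89.51], [-180, 180]. Speed limits (degrees/s): [127.2, 127.2, 147.25, 180, 180, 180].

### API

Orientations are given as [roll, pitch, yaw] about the fixed x, y, z axes, in that order (R = Rz(yaw) Ry(pitch) Rx(roll)).
In Python, from plant import robot gives the robot as it stands. Calls block until the motion is done:
- robot.move_pose(position, orientation): joint-space move of the TCP to a pose.
- robot.line_to(position, vel=0.15, rotation=None, guard=None): straight line of the TCP; rotation=None keeps the orientation; vel is the mean speed in m/s. With guard (N) it stops when the force on the tool has changed by that much, and returns True; else False.
- robot.goto_joints(angles): joint-space move.
- robot.set_gripper(opening): finger opening in m; the grip force is fixed at half the most; returns when the fingers have stopped.
- robot.pause(seconds).
- robot.ik(position, orientation): joint angles nearest the present ones, or None.
- robot.observe(): the state.
- robot.grab_frame(name): name is "scene" or "top" or "wrist"; returns the picture (420x560x3 uint8, blue, green, red); there is no depth.
- robot.get_calibration(name): a dict with "vertical_fov" (degrees; the focal length in pixels is half the picture's height over the tangent of half this angle, whatever the lens; pixels are square), "cx", "cy" (the principal point, pixels), "rvec" (rotation vector, rad) and "tvec" (3), from world to camera coordinates, as OpenCV has them. Camera axes: x right, y down, z forward; pixel columns grow to the right and rows downward; lengths in m; the calibration is good to about 2 mm. A picture is of the moment at which its call begins: read the wrist's pose just before it. get_calibration takes no time and is no camera call; for the wrist camera it gives the pose at the moment of the call.
A pose or a line that the arm cannot do raises robot.IKError and nothing moves.
- robot.job_done(): hands the job in, once; it reports no verdict.
The state is a dict: "time": time; "q": joint angles; "qvel": joint speeds; "joint_torque": joint torques, N m; "tool_pos": TCP position; "tcp_rot": TCP orientation; "ft_force": force on the tool from outside, world axes, zero at the start; "torque": the same for the moment, N m; "gripper_width": finger opening in m.
Only numpy, scipy, OpenCV 4.12 (cv2) and the standard library are available. Lean on these libraries where they do the work, as an engineer would, in place of code of your own. Each camera call takes 0.05 s, during which the arm holds its last target.

### The job

Tidy the carver's bench: lay each of the three chisels flat on the plywood pad that carries its own black silhouette, covering it with the cutting end at the silhouette's cutting end, and stand the small wooden mallet upright, head down, centred on the round pad. Set each tool down gently, never let one fall, and do not shove the little carved marble rosette.

Things in the scene. Friction and masses are not known exactly. Their poses are not given: they have to be found in the camera images.
- point: Point chisel: a plain steel bar tapering to a point, 165 mm long, about 0.28 kg. It lies flat on the table; the bar is 16 mm square and lies from z 0 to 16 mm (body origin on the bar's underside, at the place to grip it, near its balance point); the body's x axis runs along the bar towards the cutting end, z up. The head is 85 mm behind the origin, the point 80 mm ahead of it.
- claw: Claw chisel: a steel bar ending in a 36 mm wide, 11 mm thick blade with four teeth, 155 mm long, about 0.32 kg. It lies flat on the table; the bar is 16 mm square and lies from z 0 to 16 mm (body origin on the bar's underside, at the place to grip it, near its balance point); the body's x axis runs along the bar towards the cutting end, z up. The head is 80 mm behind the origin, the blade starts 32 mm ahead and the teeth end 75 mm ahead of it.
- bolster: Bolster: a steel bar ending in a fan-shaped blade that widens to 56 mm, 9 mm thick, 145 mm long, about 0.36 kg. It lies flat on the table; the bar is 16 mm square and lies from z 0 to 16 mm (body origin on the bar's underside, at the place to grip it, near its balance point); the body's x axis runs along the bar towards the cutting end, z up. The head is 75 mm behind the origin, the fan starts 18 mm ahead and the edge is 70 mm ahead of it.
- mallet: Small round wooden mallet standing on its head, handle up, about 0.4 kg, 168 mm tall. Origin at the centre of its flat underside (56 mm across), z up along the handle, yaw of no matter. The head is up to 76 mm across and 64 mm high; above it the round handle is 26 to 32 mm thick up to the top: 26 mm at 110 mm and 32 mm at 158 mm above the origin. Grip the handle from above.
- mark_point (a point): A fixed plywood pad on the table, 180 mm long, 56 mm wide, 6 mm thick, with a black flat silhouette of the point chisel (narrow, pointed) painted on it. This point is the cutting end of that silhouette, on the pad's upper face (z = 6 mm); x points along the silhouette out past its cutting end, z up. The spot where the point chisel's body origin belongs is 80 mm back from this point along -x.
- mark_claw (a point): A fixed plywood pad on the table, 180 mm long, 56 mm wide, 6 mm thick, with a black flat silhouette of the claw chisel (square blade with teeth) painted on it. This point is the cutting end of that silhouette, on the pad's upper face (z = 6 mm); x points along the silhouette out past its cutting end, z up. The spot where the claw chisel's body origin belongs is 75 mm back from this point along -x.
- mark_bolster (a point): A fixed plywood pad on the table, 180 mm long, 64 mm wide, 6 mm thick, with a black flat silhouette of the bolster (wide fan) painted on it. This point is the cutting end of that silhouette, on the pad's upper face (z = 6 mm); x points along the silhouette out past its cutting end, z up. The spot where the bolster's body origin belongs is 70 mm back from this point along -x.
- bed_mallet: The mallet's place: a fixed round plywood pad, 90 mm across and 6 mm thick, with a black disc 60 mm across in its middle. Origin at the centre of its underside, on the table.
- rosette: A finished carved marble rosette, loose, 52 mm across and about 23 mm high, to be left where it is. Origin at the centre of its underside. It stands farther from the robot than the tools and pads. Other small unlisted things, none over 25 mm high, also lie about among and beyond the tools; the four tools and four pads lie side by side in mixed order, about 114 mm apart across the table; taller equipment stands fixed at the edges of the table, well clear of them.
Not all that is in view belongs to the job. Leave any purple look-alike of the part that bears mark_claw alone. There is more than one size of the point; the one meant has the size given above.

How it is judged:
By the outcome, as a careful person would: the job done as asked, in the order asked, and still so for the second after the job is handed in, with the robot touching nothing.
It also fails if it takes over 128 s, if anything falls off the work surface, if the arm or the gripper's body presses on something with over 40 N, if the wrist force passes 120 N, or if a joint passes its speed limit or range.

## Working session

There is one attempt and no reset: what is moved stays moved. The work goes in short steps, each a Python script; the robot and the scene stay as the last script left them, time stands still between calls to the robot, and variables do not carry over. Pictures are saved under pics/ and viewed, and the job is handed in when it is done.

```bash
ls; mkdir -p pics
python3 - <<'E'
from plant import robot
import cv2
for n in("scene","top","wrist"):
    c=robot.get_calibration(n); im=robot.grab_frame(n); cv2.imwrite(f"pics/{n}0.png",im); print(n,c)
print(robot.observe())
E
```

```text
pics
scene {'vertical_fov': 43.486696176590755, 'cx': 288.3987440392383, 'cy': 217.93405353274844, 'rvec': array([ 2.2465171 ,  0.58935462, -0.26926819]), 'tvec': array([-0.45488436, -0.12201273,  1.44363596])}
top {'vertical_fov': 48.909711878084586, 'cx': 272.69024165567396, 'cy': 203.53509317933177, 'rvec': array([ 2.15736257, -2.16231486,  0.09843404]), 'tvec': array([0.01029134, 0.54297791, 1.26882524])}
wrist {'vertical_fov': 67.67119432905898, 'cx': 281.1581702568907, 'cy': 208.102970766949, 'rvec': array([-2.28414222, -1.82811714, -0.24163967]), 'tvec': array([-0.60015965, -0.03554293,  0.37817518])}
{'time': 0.15, 'q': array([6.48773629e+01, 5.99182593e+00, 5.53828846e+00, 8.96032838e+01,
       9.62559462e-04, 7.75267046e+01]), 'qvel': array([-0.09587809, -0.06828947,  0.1568147 ,  0.06697755,  0.15671189,
       -0.04531885]), 'joint_torque': array([ 4.83917611e-03, -5.57354486e+01,  5.04007530e+01,  1.25239333e-02,
       -1.58779262e-04,  1.90331718e-05]), 'tool_pos': array([0.13130461, 0.58528564, 0.30329955]), 'tcp_rot': array([-1.79944728e+02, -1.32123463e-02,  1.67350652e+02]), 'ft_force': array([ 0.27042162, -0.33985968,  0.10827789]), 'torque': array([ 0.00271551, -0.05875529, -0.04184528]), 'gripper_width': 0.08559314451611054}
```

View pics/top0.png

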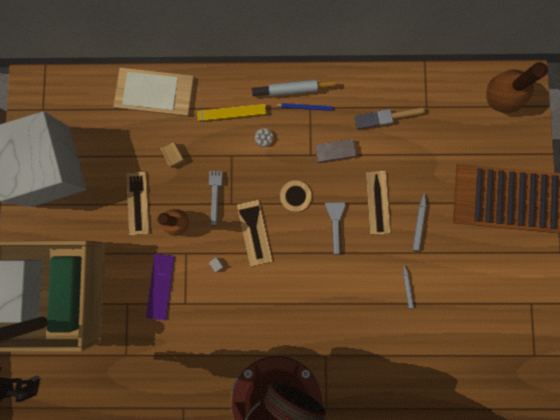

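View pics/scene0.png

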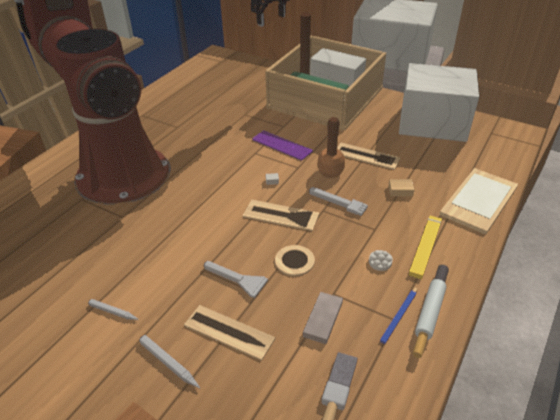

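View pics/wrist0.png

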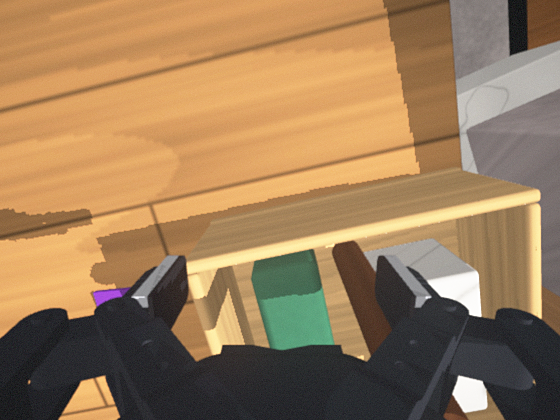

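The top view has the robot base at the bottom, with world x up and y to the left. From left to right:
- claw pad (138,203)
- mallet, head at about (175,222)
- claw (216,197)
- bolster pad (255,232)
- round bed (296,196)
- bolster (336,228)
- point pad (378,203)
- point candidates: (421,222), about 57 px long, and (408,286), about 42 px long
- the purple look-alike (160,287), which I'll leave alone

At about 2.7 mm/px the longer point fits 165 mm. Next I'll get rough positions and then take wrist close-ups.

```bash
cat > h.py <<'E'
import numpy as np, cv2
from plant import robot
def ray(c,uv,z,H=420):
    f=H/2/np.tan(np.radians(c["vertical_fov"])/2)
    R=cv2.Rodrigues(np.array(c["rvec"]))[0];C=-R.T@np.array(c["tvec"])
    uv=np.atleast_2d(uv).astype(float)
    d=np.c_[(uv[:,0]-c["cx"])/f,(uv[:,1]-c["cy"])/f,np.ones(len(uv))]@R
    return C+d*((z-C[2])/d[:,2])[:,None]
def proj(c,P,H=420):
    f=H/2/np.tan(np.radians(c["vertical_fov"])/2)
    R=cv2.Rodrigues(np.array(c["rvec"]))[0]
    p=np.atleast_2d(P)@R.T+np.array(c["tvec"])
    return p[:,:2]/p[:,2:]*f+[c["cx"],c["cy"]]
E
python3 - <<'E'
from h import *
np.set_printoptions(precision=3,suppress=True)
c=robot.get_calibration("top")
for n,uv,z in [("clawpad ends",[(136,173),(140,234)],.006),("mallet head",[(175,222)],.035),("claw",[(216,171),(214,222)],.016),("bolpad",[(248,203),(262,264)],.006),("bed",[(296,196)],.006),("bolster",[(335,203),(337,253)],.016),("pointpad",[(376,172),(381,234)],.006),("point",[(425,194),(417,250)],.016),("small",[(406,266),(411,307)],.016),("rosette",[(264,137)],.012),("base",[(278,398)],0)]:
    p=ray(c,uv,z);print(n,p[:,:2].tolist() if 0 else p[:,:2].round(3).tolist(), np.linalg.norm(p[-1]-p[0]).round(3))
cw=robot.get_calibration("wrist")
R=cv2.Rodrigues(cw["rvec"])[0];print("wrist cam pos",-R.T@cw["tvec"],"axis",R[2], R[0])
print(robot.tip_reach)
E
python3 -c "
import cv2
im=cv2.imread('pics/top0.png')[150:320,100:460];cv2.imwrite('pics/top_crop.png',cv2.resize(im,None,fx=2.2,fy=2.2,interpolation=cv2.INTER_CUBIC))"
```

```text
clawpad ends [[0.636, 0.405], [0.459, 0.388]] 0.177
mallet head [[0.491, 0.282]] 0.0
claw [[0.639, 0.172], [0.492, 0.176]] 0.146
bolpad [[0.547, 0.08], [0.374, 0.04]] 0.178
bed [[0.567, -0.057]] 0.0
bolster [[0.545, -0.167], [0.405, -0.171]] 0.141
pointpad [[0.636, -0.287], [0.458, -0.297]] 0.178
point [[0.57, -0.422], [0.413, -0.394]] 0.16
small [[0.368, -0.362], [0.256, -0.372]] 0.113
rosette [[0.738, 0.034]] 0.0
base [[0.008, -0.004]] 0.0
wrist cam pos [0.069 0.6   0.374] axis [ 0.254 -0.058 -0.965] [ 0.219  0.976 -0.   ]
0.0726
```

View pics/top_crop.png

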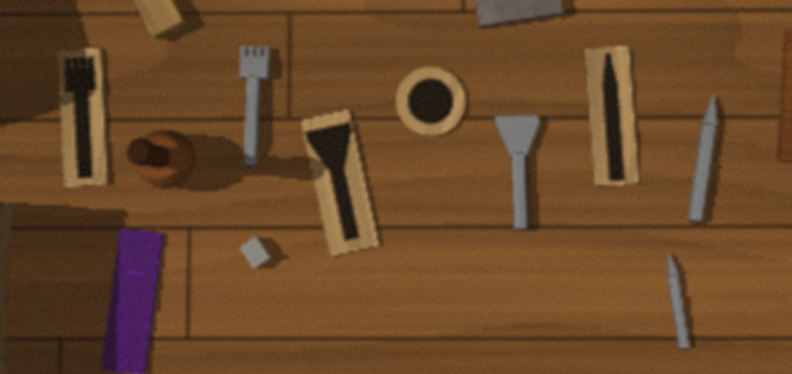

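The crop confirms it: the larger point at top px (421,222) measures 0.160 m by its visible ends, and the small one is 0.113 m. All cutting ends face +x. Pad lengths of 0.177–0.178 m agree with the given 180 mm. I'll take the wrist close-ups for precision.

Run:
```python
from h import *
import pickle
for x,y in [(.52,.3),(.52,.02),(.52,-.30)]:
  for yaw in (0,180):
    q=robot.ik([x,y,.30],[180,0,yaw]); print(y,yaw,None if q is None else np.round(q,1))
```

```text
0.3 0 [  17.5    6.     5.2   89.2    0.  -162.5]
0.3 180 [17.5  6.   5.2 89.2  0.  17.5]
0.02 0 [-12.2  -8.   -8.7  89.4   0.  167.8]
0.02 180 [-12.2  -8.   -8.7  89.4   0.  -12.2]
-0.3 0 [-42.4   6.    5.2  89.2   0.  137.6]
-0.3 180 [-42.4   6.    5.2  89.2   0.  -42.4]
```

Run:
```python
from h import *
import pickle
D={}
for i,y in enumerate((.28,.0,-.32)):
    robot.move_pose([.57,y,.30],[180,0,180]); robot.pause(.3)
    D[i]=(robot.get_calibration("wrist"),robot.grab_frame("wrist"))
    cv2.imwrite(f"pics/w{i}.png",D[i][1])
pickle.dump(D,open("w.pkl","wb")); print(robot.observe()["time"])
```

```text
5.4333
```

View pics/w0.png

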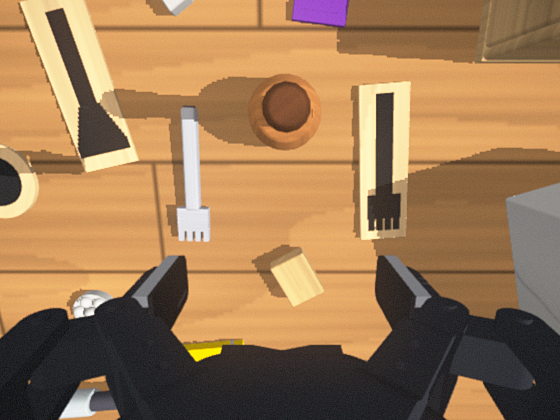

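View pics/w1.png

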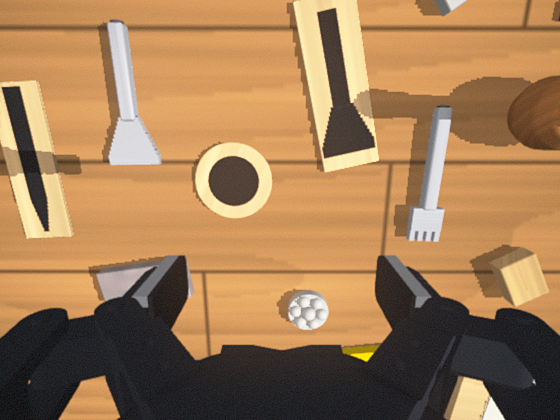

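View pics/w2.png

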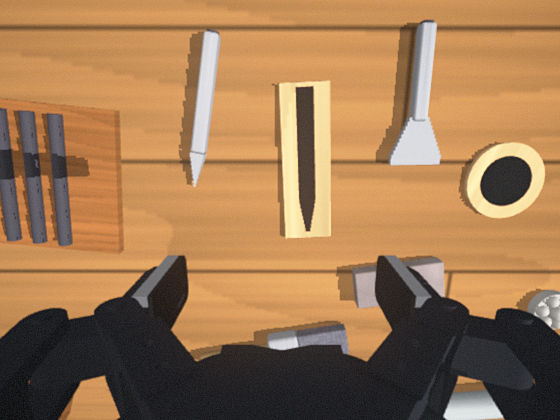

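The wrist pictures are clear:
- **w0:** claw pad (383,160), mallet head (285,112), claw (192,175).
- **w1:** bolster pad (335,85), bed (234,181), bolster (128,95), rosette (308,310).
- **w2:** point (205,105), point pad (305,160).

Next I'll extract the geometry from masks.

```bash
cat > meas.py <<'E'
from h import *
def comp(mask,seed):
    n,l,s,c=cv2.connectedComponentsWithStats(mask.astype(np.uint8))
    x,y=seed; w=l[y-3:y+4,x-3:x+4]; w=w[w>0]
    if len(w)==0: return None
    k=np.bincount(w).argmax(); return l==k
def dark(im): return im.max(2)<62
def steel(im):
    h=cv2.cvtColor(im,cv2.COLOR_BGR2HSV); return (h[...,1]<45)&(h[...,2]>75)
def axisfit(c,m,z,lo,hi):
    """axis of bar (given approx cutting direction +x): slices between lo..hi m from the head end"""
    v,u=np.nonzero(m); P=ray(c,np.c_[u,v],z)[:,:2]
    a=np.array([1.,0]);
    P0=P.mean(0)
    for _ in range(6):
        n=np.array([-a[1],a[0]]); s=(P-P0)@a; t=(P-P0)@n; s0=s.min()
        S=[];T=[];W=[]
        for b in np.arange(lo,hi,.003):
            k=(s-s0>=b)&(s-s0<b+.003)
            if k.sum()>2: S.append(s[k].mean());T.append((t[k].max()+t[k].min())/2);W.append(np.ptp(t[k]))
        A=np.polyfit(S,T,1); P0=P0+n*A[1]; a=a+n*A[0]; a/=np.linalg.norm(a)
    s=(P-P0)@a
    return P0+a*(s.min()), P0+a*(s.max()), np.degrees(np.arctan2(a[1],a[0])), np.median(W)
E
cat > run1.py <<'E'
from meas import *
import pickle
np.set_printoptions(precision=4,suppress=True)
D=pickle.load(open("w.pkl","rb"))
J=[("claw",0,(192,160),steel,.008,.155,.080),("claw",1,(434,160),steel,.008,.155,.080),
("bolster",1,(122,80),steel,.008,.145,.075),("bolster",2,(424,70),steel,.008,.145,.075),
("point",2,(206,100),steel,.008,.165,.085),
("m_claw",0,(384,150),dark,.006,.155,.080),("m_bolster",0,(75,70),dark,.006,.145,.075),("m_bolster",1,(335,60),dark,.006,.145,.075),
("m_point",2,(306,150),dark,.006,.165,.085),("m_point",1,(25,150),dark,.006,.165,.085)]
for n,i,sd,f,z,L,g in J:
    c,im=D[i]; m=comp(f(im),sd)
    if m is None: print(n,i,"none",im[sd[1],sd[0]]);continue
    hi={"c":.1,"b":.085,"p":.11}[n.split("_")[-1][0]]
    h,t,a,w=axisfit(c,m,z,.012,hi)
    d=np.array([np.cos(np.radians(a)),np.sin(np.radians(a))])
    print(n,i,"head",h,"tip",t,"ang %.2f len %.4f w %.4f"%(a,np.linalg.norm(t-h),w),"origin(head)",h+d*g,"origin(tip)",t-d*(L-g))
for i,sd in ((1,(234,181)),(2,(505,181)),(0,(5,185))):
    c,im=D[i]; m=comp(dark(im),sd); v,u=np.nonzero(m); P=ray(c,np.c_[u,v],.006); print("bed",i,P.mean(0),np.ptp(P,0))
E
python3 run1.py
```

```text
claw 0 head [0.4872 0.1786] tip [0.6456 0.1736] ang -1.80 len 0.1585 w 0.0178 origin(head) [0.5671 0.1761] origin(tip) [0.5706 0.176 ]
claw 1 head [0.4873 0.1799] tip [0.6455 0.1749] ang -1.79 len 0.1583 w 0.0203 origin(head) [0.5673 0.1774] origin(tip) [0.5706 0.1773]
bolster 1 head [ 0.4032 -0.1696] tip [ 0.5518 -0.1672] ang 0.93 len 0.1486 w 0.0201 origin(head) [ 0.4782 -0.1684] origin(tip) [ 0.4818 -0.1683]
bolster 2 head [ 0.4031 -0.1683] tip [ 0.5519 -0.1661] ang 0.85 len 0.1488 w 0.0193 origin(head) [ 0.4781 -0.1672] origin(tip) [ 0.4819 -0.1671]
point 2 head [ 0.4123 -0.3907] tip [ 0.5776 -0.4215] ang -10.55 len 0.1681 w 0.0177 origin(head) [ 0.4959 -0.4063] origin(tip) [ 0.499  -0.4069]
m_claw 0 none [52 58 67]
m_bolster 0 none [50 58 73]
m_bolster 1 none [57 66 76]
m_point 2 none [57 65 81]
m_point 1 head [ 0.468  -0.2948] tip [ 0.6328 -0.2874] ang 2.56 len 0.1650 w 0.0175 origin(head) [ 0.5529 -0.291 ] origin(tip) [ 0.5529 -0.291 ]Traceback (most recent call last):
  File "run1.py", line 18, in <module>
    c,im=D[i]; m=comp(dark(im),sd); v,u=np.nonzero(m); P=ray(c,np.c_[u,v],.006); print("bed",i,P.mean(0),np.ptp(P,0))
                                        ~~~~~~~~~~^^^
    return _wrapfunc(a, 'nonzero')
    return _wrapit(obj, method, *args, **kwds)
    result = getattr(arr, method)(*args, **kwds)
ValueError: Calling nonzero on 0d arrays is not allowed. Use np.atleast_1d(scalar).nonzero() instead.
```

```bash
sed -i 's/im.max(2)<62/im.max(2)<100/' meas.py; python3 run1.py | grep -E "m_|bed"
python3 - <<'E'
from meas import *
import pickle
D=pickle.load(open("w.pkl","rb")); c,im=D[0]
print(im[112,285],im[112,257],im[140,285],im[80,285])
# mallet: circle fits of handle top and head
g=cv2.resize(im[60:165,230:340],None,fx=5,fy=5,interpolation=cv2.INTER_CUBIC); cv2.imwrite("pics/mal.png",g)
E
```

```text
m_claw 0 head [0.4736 0.394 ] tip [0.6313 0.4057] ang 4.27 len 0.1581 w 0.0175 origin(head) [0.5534 0.3999] origin(tip) [0.5565 0.4002]
m_bolster 0 head [0.3934 0.0463] tip [0.5375 0.0782] ang 12.48 len 0.1476 w 0.0179 origin(head) [0.4666 0.0625] origin(tip) [0.4691 0.0631]
m_bolster 1 head [0.3933 0.047 ] tip [0.5374 0.0793] ang 12.63 len 0.1478 w 0.0177 origin(head) [0.4664 0.0633] origin(tip) [0.4691 0.064 ]
m_point 2 head [ 0.4678 -0.294 ] tip [ 0.633  -0.2865] ang 2.60 len 0.1653 w 0.0172 origin(head) [ 0.5527 -0.2902] origin(tip) [ 0.553  -0.2902]
m_point 1 head [ 0.4676 -0.2948] tip [ 0.6328 -0.2874] ang 2.59 len 0.1654 w 0.0185 origin(head) [ 0.5525 -0.291 ] origin(tip) [ 0.5529 -0.291 ]
bed 1 [ 0.5711 -0.0554  0.006 ] [0.056  0.0568 0.    ]
bed 2 [ 0.5712 -0.0543  0.006 ] [0.0572 0.058  0.    ]
bed 0 [ 0.5742 -0.0413  0.006 ] [0.0561 0.0304 0.    ]
[ 54  87 137] [ 58 108 158] [ 76 135 214] [ 66 109 172]
```

View pics/mal.png

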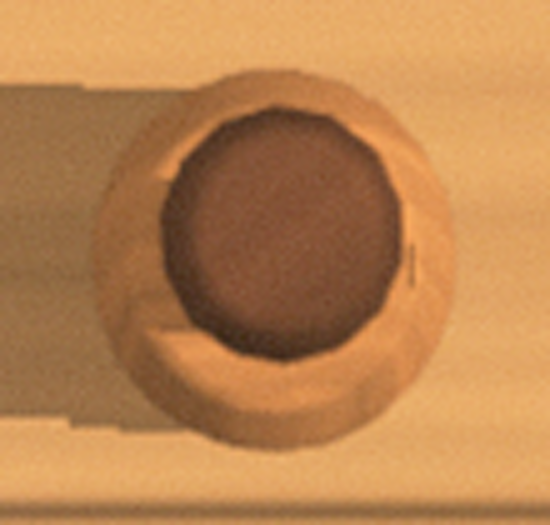

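Run:
```python
from meas import *
import pickle
D=pickle.load(open("w.pkl","rb")); c,im=D[0]
for z in(.158,.168):print(ray(c,(286.4,106.6),z), np.ptp(ray(c,[(262.4,107),(310.4,107)],z),0))
for z in(.03,.04):print(ray(c,(284.6,112.4),z), np.ptp(ray(c,[(248.2,112),(321,112)],z),0))
for n,p,yaw in [("point",(.4975,-.4066),169.45),("mp",(.5528,-.2906),182.6),("claw",(.5688,.1767),178.2),("mc",(.555,.4001),184.3),("bol",(.48,-.1678),180.9),("mb",(.4677,.0634),192.5),("mal",(.49,.29),180),("bed",(.5712,-.055),180)]:
    q=robot.ik([*p,.078],[180,0,yaw]); print(n,None if q is None else np.round(q,0))
```

```text
[[0.49524946 0.28402049 0.158     ]] [1.60942537e-05 3.10671310e-02 0.00000000e+00]
[[0.49574286 0.28385698 0.168     ]] [1.53379743e-05 2.96072666e-02 2.77555756e-17]
[[0.49468557 0.28426762 0.03      ]] [3.87640589e-05 7.57596279e-02 0.00000000e+00]
[[0.49501021 0.28415827 0.04      ]] [3.76266436e-05 7.35366884e-02 0.00000000e+00]
point [-51.  18.  -5.  67.   0. -40.]
mp [-40.  15.  -8.  67.   0. -42.]
claw [  5.  10. -14.  66.   0.   6.]
mc [25. 25.  4. 69.  0. 21.]
bol [-34.  -5. -29.  66.   0. -35.]
mb [ -8. -12. -35.  66.   0. -21.]
mal [ 17.   6. -18.  66.   0.  17.]
bed [-19.   7. -18.  66.   0. -19.]
```

Mallet axis is (0.495, 0.284). Handle and head give the same axis, and the measured diameters of 31 mm and 75 mm match the description. Before the first grasp I'll probe bare table with the jaws set to bar width, to find the real fingertip reach.

Run:
```python
from h import *
robot.set_gripper(.018)
robot.move_pose([.50,-.355,.13],[180,0,175])
r=robot.line_to([.50,-.355,.068],vel=.05,guard=4)
o=robot.observe(); print(r,o["tool_pos"],o["ft_force"],o["gripper_width"],o["time"])
robot.line_to([.50,-.355,.12],vel=.1)
```

```text
True [ 0.49969132 -0.35471069  0.07286319] [-1.58935297  0.93347327  7.54709844] 0.017972140491140542 7.9
```

Table contact came at TCP z = 0.0729, so the bar grasp is at TCP z 0.0755. Now the point chisel.

```bash
cat >> h.py <<'E'
def pick(p,ang,z=.0755,op=.045,up=.13):
    yaw=180+ang
    robot.set_gripper(op)
    robot.move_pose([*p,up],[180,0,yaw])
    g=robot.line_to([*p,z],vel=.08,guard=10)
    robot.set_gripper(0.0); robot.pause(.2)
    o=robot.observe(); print("pick guard",g,o["tool_pos"].round(4),"w",round(o["gripper_width"],4),"F",o["ft_force"].round(1))
    robot.line_to([*p,up],vel=.08); robot.pause(.2)
    o=robot.observe(); print("lift w",round(o["gripper_width"],4),"F",o["ft_force"].round(1),"M",o["torque"].round(2),"t",round(o["time"],1))
def place(p,ang,z=.0755+.006,op=.045,up=.13,guard=4):
    yaw=180+ang
    robot.line_to([*p,z+.012],vel=.12); robot.pause(.2)
    g=robot.line_to([*p,z-.003],vel=.02,guard=guard)
    o=robot.observe(); print("place guard",g,o["tool_pos"].round(4),"F",o["ft_force"].round(1))
    robot.set_gripper(op); robot.pause(.2)
    robot.line_to([*p,up],vel=.1)
    print("t",robot.observe()["time"])
E
python3 - <<'E'
from h import *
pick((.4975,-.4066),-10.55)
o=robot.observe()
cv2.imwrite("pics/p1.png",robot.grab_frame("wrist")); cv2.imwrite("pics/p1s.png",robot.grab_frame("scene"))
E
```

```text
pick guard False [ 0.4978 -0.407   0.0764] w 0.0141 F [-0.9  0.8  6.4]
lift w 0.0145 F [ 0.8 -0.1 -3.1] M [-0.01 -0.06 -0.01] t 11.7
```

View pics/p1.png

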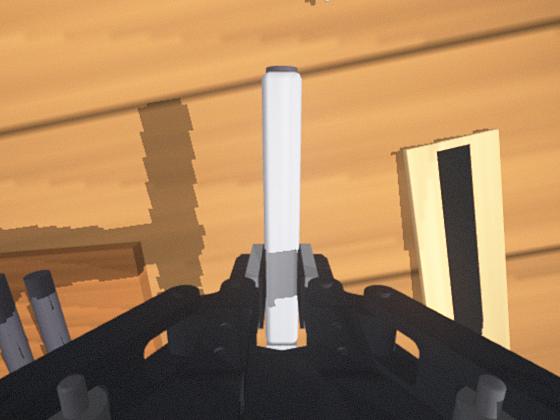

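Run:
```python
from h import *
mp=(.5528,-.2906)
robot.move_pose([*mp,.13],[180,0,182.6])
place(mp,2.6)
# look
robot.move_pose([.53,-.25,.30],[180,0,180]); robot.pause(.2)
c=robot.get_calibration("wrist"); im=robot.grab_frame("wrist"); cv2.imwrite("pics/p2.png",im)
import pickle; pickle.dump((c,im),open("p2.pkl","wb")); print(robot.observe()["time"])
```

```text
place guard True [ 0.5528 -0.2905  0.0824] F [-0.4  1.   5.9]
t 14.8083
15.7917
```

View pics/p2.png

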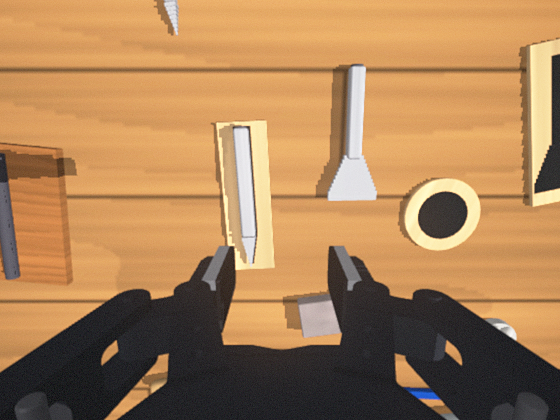

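Run:
```python
from meas import *
import pickle
np.set_printoptions(precision=4,suppress=True)
c,im=pickle.load(open("p2.pkl","rb"))
m=comp(steel(im),(242,170)); h,t,a,w=axisfit(c,m,.014,.012,.11)
print(h,t,a,w,np.linalg.norm(t-h)); print("mark head",[.468,-.2944],"tip",[.633,-.287],2.6)
m=comp(steel(im),(355,110)); print(axisfit(c,m,.008,.012,.085))
cv2.imwrite("pics/p2c.png",cv2.resize(im[110:280,200:290],None,fx=3.4,fy=3.4,interpolation=cv2.INTER_CUBIC))
```

```text
[ 0.4675 -0.2938] [ 0.6346 -0.2862] 2.6062662975762936 0.016973024463996962 0.16728443792393016
mark head [0.468, -0.2944] tip [0.633, -0.287] 2.6
(array([ 0.4039, -0.1685]), array([ 0.5523, -0.1661]), np.float64(0.9159883491378826), np.float64(0.017226494281542236))
```

View pics/p2c.png

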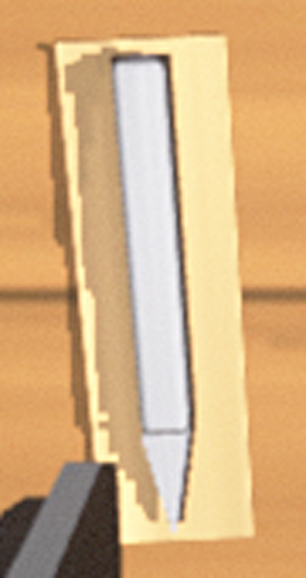

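The point sits on its silhouette: axis angle 2.61° against 2.60°, and the ends within about 1.5 mm. Before the claw I'll check the arm's clearance over the mallet.

View pics/p1s.png

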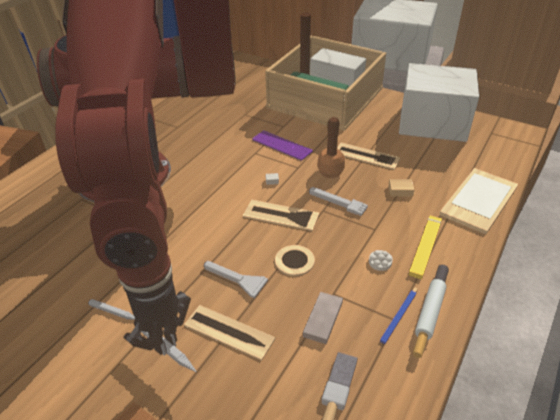

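Clearance looks ample: the wrist sits well above the fingers. Now the claw, carried over the mallet at a safe height.

Run:
```python
from h import *
import pickle
p=(.5688,.1768); a=-1.8
mp=(.5550,.4001); b=4.27
pick(p,a,z=.0762)
robot.line_to([*p,.29],vel=.2)
robot.move_pose([mp[0],mp[1],.29],[180,0,180+b])
robot.line_to([*mp,.13],vel=.15)
place(mp,b,z=.0822)
robot.line_to([*mp,.28],vel=.2)
robot.move_pose([.54,.35,.31],[180,0,180]); robot.pause(.2)
c=robot.get_calibration("wrist"); im=robot.grab_frame("wrist"); cv2.imwrite("pics/p3.png",im)
pickle.dump((c,im),open("p3.pkl","wb")); print(robot.observe()["time"])
```

```text
pick guard False [0.5693 0.1769 0.0771] w 0.0144 F [-1.7 -0.6  6.2]
lift w 0.0138 F [ 0.  -0.4 -2.8] M [-0.02  0.02 -0.03] t 20.1
place guard True [0.5549 0.4    0.0831] F [-0.1 -0.5  5.3]
t 25.625
27.125
```

View pics/p3.png

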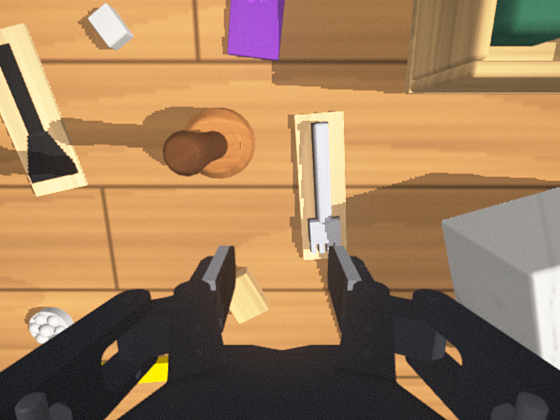

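Run:
```python
from meas import *
import pickle
np.set_printoptions(precision=4,suppress=True)
c,im=pickle.load(open("p3.pkl","rb"))
m=comp(steel(im),(322,170)); h,t,a,w=axisfit(c,m,.014,.012,.1)
print(h,t,a,w,np.linalg.norm(t-h)); print("mark head .4736 .394 tip .6313 .4057 4.27")
cv2.imwrite("pics/p3c.png",cv2.resize(im[100:265,280:360],None,fx=3.5,fy=3.5,interpolation=cv2.INTER_CUBIC))
```

```text
[0.4732 0.3941] [0.686  0.4094] 4.1216452696325 0.017206077860231296 0.21336471017771363
mark head .4736 .394 tip .6313 .4057 4.27
```

View pics/p3c.png

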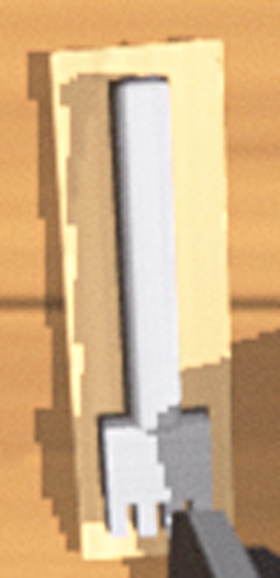

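Run:
```python
from h import *
import pickle
p=(.4802,-.1677); a=.9
mp=(.4678,.0634); b=12.55
pick(p,a,z=.0762)
robot.line_to([*p,.15],vel=.15)
robot.move_pose([*mp,.15],[180,0,180+b])
place(mp,b,z=.0822)
robot.move_pose([.50,.06,.30],[180,0,180]); robot.pause(.2)
c=robot.get_calibration("wrist"); im=robot.grab_frame("wrist"); cv2.imwrite("pics/p4.png",im)
pickle.dump((c,im),open("p4.pkl","wb")); print(robot.observe()["time"])
```

```text
pick guard False [ 0.4806 -0.168   0.077 ] w 0.0142 F [-1.4 -0.2  6.3]
lift w 0.0138 F [-0.2  0.1 -4.4] M [-0.    0.01 -0.06] t 31.8
place guard True [0.4677 0.0634 0.083 ] F [-1.1 -0.2  4.7]
t 35.5833
36.5583
```

View pics/p4.png

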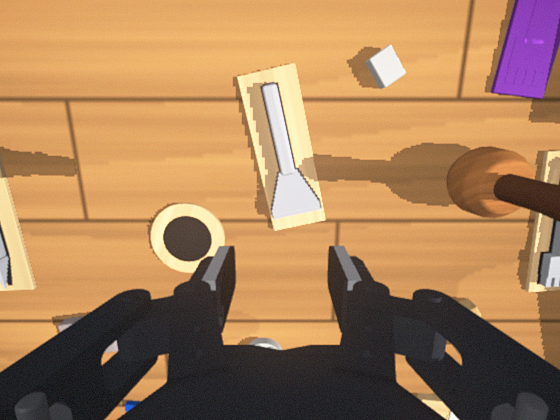

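The claw's head end and axis match its mark. The tip figure there is spoilt by the finger merging into the mask, but the crop shows the teeth over the silhouette. I'll check the bolster numerically, then move the mallet.

Run:
```python
from meas import *
import pickle
np.set_printoptions(precision=4,suppress=True)
c,im=pickle.load(open("p4.pkl","rb"))
m=comp(steel(im),(280,130)); h,t,a,w=axisfit(c,m,.013,.012,.085)
print(h,t,a,w,np.linalg.norm(t-h)); print("mark head .3933 .0467 tip .5374 .0788 12.55")
m=comp(dark(im),(188,239)); v,u=np.nonzero(m); P=ray(c,np.c_[u,v],.006); print("bed",P.mean(0),np.ptp(P,0))
robot.set_gripper(.07)
M=(.4952,.2841)
robot.move_pose([*M,.27],[180,0,180])
g=robot.line_to([*M,.181],vel=.06,guard=6)
robot.set_gripper(0.0); robot.pause(.2)
o=robot.observe(); print(g,o["tool_pos"],o["gripper_width"],o["ft_force"],o["torque"])
robot.line_to([*M,.19],vel=.03); robot.line_to([*M,.24],vel=.08); robot.pause(.2)
o=robot.observe(); print(o["tool_pos"],o["gripper_width"],o["ft_force"],o["torque"],o["time"])
cv2.imwrite("pics/p5.png",robot.grab_frame("scene"))
```

```text
[0.393  0.0468] [0.5386 0.0792] 12.546166943196846 0.016945994983064844 0.1492408001004584
mark head .3933 .0467 tip .5374 .0788 12.55
bed [ 0.5714 -0.0556  0.006 ] [0.0563 0.0571 0.    ]
False [0.4954 0.2841 0.1813] 0.027976817293127086 [-0.4211 -2.2657  4.4846] [-0.3368  0.0987 -0.0243]
[0.4949 0.284  0.2393] 0.027957682919111094 [ 0.0566  0.0224 -4.9835] [-0.0284  0.0626  0.0632] 41.5417
```

View pics/p5.png

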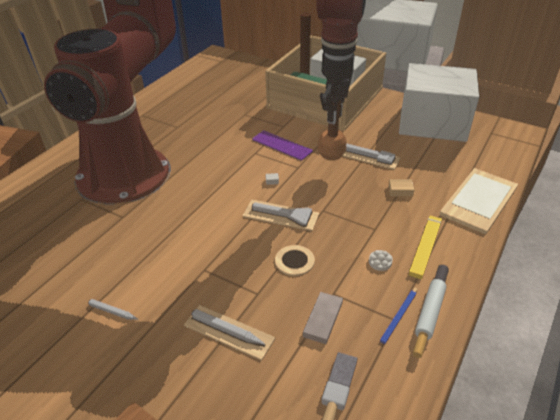

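Run:
```python
from h import *
import pickle
B=(.5712,-.0552)
robot.move_pose([*B,.25],[180,0,180])
robot.line_to([*B,.197],vel=.1); robot.pause(.3)
cv2.imwrite("pics/p6a.png",robot.grab_frame("scene"))
g=robot.line_to([*B,.184],vel=.015,guard=4)
o=robot.observe(); print(g,o["tool_pos"],o["ft_force"],o["torque"])
robot.set_gripper(.07); robot.pause(.3)
robot.line_to([*B,.275],vel=.08)
robot.move_pose([.54,-.02,.34],[180,0,180]); robot.pause(.3)
c=robot.get_calibration("wrist"); im=robot.grab_frame("wrist"); cv2.imwrite("pics/p6.png",im)
pickle.dump((c,im),open("p6.pkl","wb"))
cv2.imwrite("pics/p6s.png",robot.grab_frame("scene")); print(robot.observe()["time"])
```

```text
True [ 0.57117389 -0.05530702  0.18734056] [-0.42477683 -0.71128925  7.17638643] [-0.1829019   0.07830184  0.00857117]
47.4417
```

View pics/p6.png

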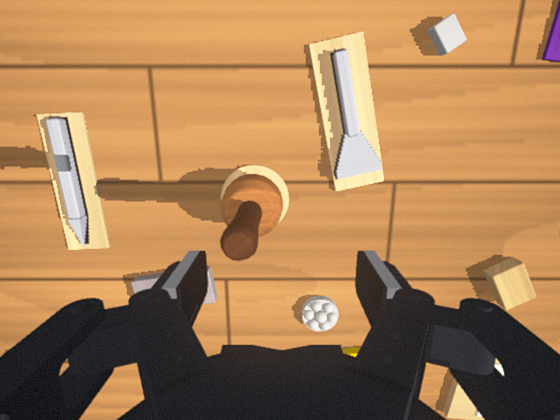

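View pics/p6s.png

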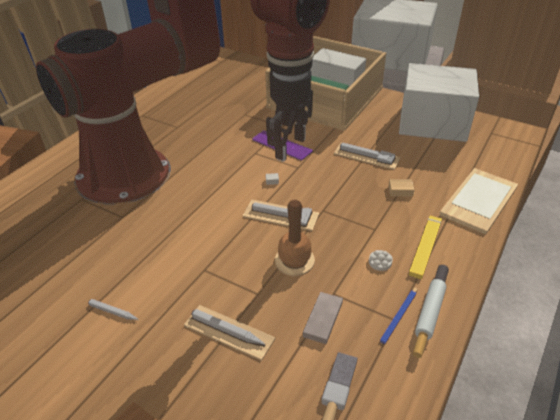

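All four are placed. I'll measure the mallet's centring, the rosette before and after, and the claw's teeth.

Run:
```python
from meas import *
import pickle
np.set_printoptions(precision=4,suppress=True)
c,im=pickle.load(open("p6.pkl","rb"))
print("handle top",ray(c,(238,243.5),.168)); 
D=pickle.load(open("w.pkl","rb"))
print("rosette now",ray(c,(320,314),.015),"before",ray(D[1][0],(307.5,311),.015))
cv2.imwrite("pics/p6c.png",cv2.resize(im[155:270,190:320],None,fx=4,fy=4,interpolation=cv2.INTER_CUBIC))
robot.move_pose([.62,.30,.31],[180,0,180]); robot.pause(.2)
c=robot.get_calibration("wrist"); im=robot.grab_frame("wrist"); cv2.imwrite("pics/p7.png",im)
top=robot.grab_frame("top"); cv2.imwrite("pics/top7.png",cv2.resize(top[150:320,100:460],None,fx=2.2,fy=2.2,interpolation=cv2.INTER_CUBIC))
uv=proj(c,[[.555,.4,.02]])[0].astype(int); print(uv)
m=comp(steel(im),tuple(int(i) for i in uv)); 
h,t,a,w=axisfit(c,m,.014,.012,.1); print(h,t,a,w,np.linalg.norm(t-h),"mark head .4736 .394 tip .6313 .4057 4.27")
```

```text
handle top [[ 0.571  -0.0555  0.168 ]]
rosette now [[0.7392 0.0358 0.015 ]] before [[0.7398 0.0353 0.015 ]]
[371 121]
[0.4715 0.3939] [0.6302 0.4063] 4.481869172011934 0.018553812503032428 0.15916471429056495 mark head .4736 .394 tip .6313 .4057 4.27
```

View pics/p6c.png

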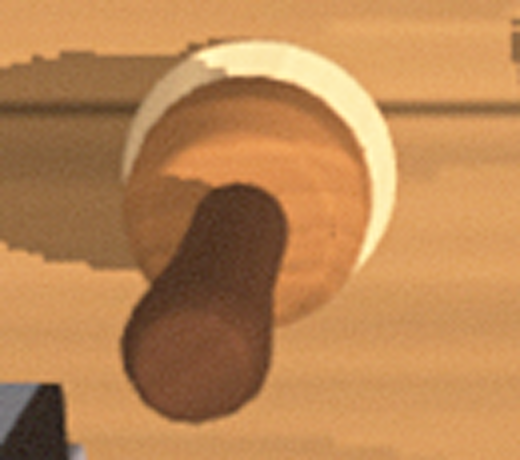

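View pics/p7.png

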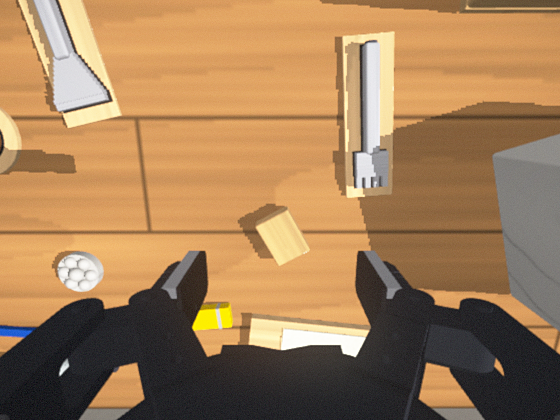

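View pics/top7.png

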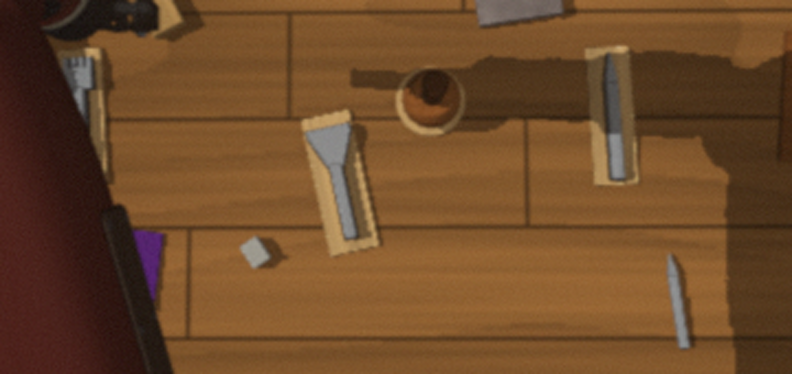

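Everything checks out within about 2 mm, and the arm is clear of the tools at height, so I'm handing in.

Run:
```python
from h import *
robot.pause(.3); print(robot.observe()["time"]); robot.job_done()
```

```text
49.2917
the job is handed in; nothing more can be done
```

The bench is tidied and handed in at 49.3 s of the 128 s allowed. I laid the point, claw and bolster on their own silhouettes, cutting ends matching, then stood the mallet head down on the round pad. Every set-down was slow and stopped at first light contact.

**Last checks:**

| Item | Position against its mark | Axis angle: tool / mark |
|---|---|---|
| Point | ends within about 2 mm | 2.61° / 2.60° |
| Claw | ends within about 2 mm | 4.1–4.5° / 4.27° |
| Bolster | ends within about 1.5 mm | 12.55° / 12.55° |
| Mallet | handle top within 0.5 mm of the bed centre | – |

- **Rosette:** it reads the same place before and after, within 1 mm, which is the measuring noise.
- **Left alone:** I did not touch the purple look-alike or the small point chisel.
- **Disagreements:**
  - The first claw check gave a false tip position because a finger merged into the mask. A second view fixed it.
  - Claw and bolster lengths read 3–4 mm over nominal, because top and bottom edges mix in the masks. I averaged the head-based and tip-based origins to cancel this.

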